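Clamp a pump end cap square for its leak test

TASK

Clamp the pump end cap for its leak test: turn the two red knobs clockwise, alternately and in small steps so that the bar never goes badly askew, until both spring feet press evenly on the cap with about 12 N each (never more than 25 N on either) and the bar is square. Then swing the valve lever fully over towards the bar, and leave everything else on the bench alone.

Things in the scene. Friction and masses are not known exactly. Their poses are not given: they have to be found in the camera images.
- clamp: twin-screw leak-test clamp, fixed: blue base 130 x 270 x 12 mm with a 90 mm wide tongue to the front for the valve. Origin: centre of the base's underside, on the table. Its y runs from the right screw to the left screw, its x away from the valve. The screws stand at y = +95 mm (left) and -95 mm (right); knobs on top, the bar rides on them below the knobs.
- knob_left (a joint): angle (rad) of the left knob, 0 to 3.2, growing as the knob is turned clockwise seen from above. Clockwise LOWERS that end of the bar by 7.0 mm per rad (coupled both ways, self-locking: it stays where left). Running free it needs about 0.16 N m of friction; each newton pressing up on that end of the bar adds 0.007 N m against clockwise turning N m.
- knob_left_grip (a point): grip point of the left knob (+y side of the clamp), on its vertical axis, turning with it: a red wing 50 mm long (this point's x), 12 mm thick (its y), 32 mm high. The point is 12 mm below the wing's top and 167 mm above the table; 20 to 32 mm below it is a black collar of 44 mm diameter. The knob does not rise or sink as it turns.
- bar_left (a point): top face of the bar at the left screw's axis; its height tells how far this end is down (at the start, at knob angle 0, 93 to 99 mm above the table, differing between the ends).
- foot_left: left spring foot under the bar, 35 mm inboard of the left screw. Origin at the bar's underside. Its orange tip (16 mm diameter) ends 18 mm below this origin, give or take 3 mm: both tips are screwed out alike, by an amount that changes from job to job and is not measured. Stiff spring: from first touch the force rises about 6 N per mm that its end of the bar goes down (about 40 N per rad of its knob).
- knob_right (a joint): angle (rad) of the right knob, 0 to 3.2, growing as the knob is turned clockwise seen from above. Clockwise LOWERS that end of the bar by 7.0 mm per rad (coupled both ways, self-locking: it stays where left). Running free it needs about 0.16 N m of friction; each newton pressing up on that end of the bar adds 0.007 N m against clockwise turning N m.
- knob_right_grip (a point): grip point of the right knob (-y side of the clamp), on its vertical axis, turning with it: a red wing 50 mm long (this point's x), 12 mm thick (its y), 32 mm high. The point is 12 mm below the wing's top and 167 mm above the table; 20 to 32 mm below it is a black collar of 44 mm diameter. The knob does not rise or sink as it turns.
- bar_right (a point): top face of the bar at the right screw's axis; its height tells how far this end is down (at the start, at knob angle 0, 93 to 99 mm above the table, differing between the ends).
- foot_right: right spring foot under the bar, 35 mm inboard of the right screw. Origin at the bar's underside. Its orange tip (16 mm diameter) ends 18 mm below this origin, give or take 3 mm: both tips are screwed out alike, by an amount that changes from job to job and is not measured. Stiff spring: from first touch the force rises about 6 N per mm that its end of the bar goes down (about 40 N per rad of its knob).
- bar: pressure bar, aluminium with a yellow stripe, 30 x 240 x 22 mm, carried by the two screws; origin on the left screw's axis at mid thickness; z is square to the bar, so its angle from vertical is the bar's skew (1 mm height difference between the screws = 0.0053 rad). It starts skewed by up to 0.026 rad either way; more than 0.05 rad (9.5 mm between the ends) spoils the job.
- cap: grey pump end cap, loose, 0.45 kg, already lying on the black seal pad under the bar: disc of 84 mm diameter with a boss on each ear, 60 mm left and right of its middle. Origin: centre of its underside, 22 mm above the table. The ear bosses (32 mm diameter), on which the feet come down, stand 24 mm above this origin.
- valve (a joint): angle (rad) of the test valve's lever: it starts at 0 to 0.15, leaning 0.5 to 0.35 rad from upright to the front (clamp's -x), and swings about a level axis (the clamp's y) to its stop at 1.0, leaning 0.5 rad to the bar (+x); stays where left. Above 0.8 the valve is open. Light: about 1 N at the tip.
- valve_tip (a point): centre of the red ball (26 mm diameter) at the tip of the valve lever: a thin steel stick, 70 mm from its pivot to the ball's centre, on a grey block 70 x 50 x 25 mm on the clamp's front tongue. The pivot is on the clamp's centre line at its x = -105 mm, 34 mm above the table.
- spare_cap: bystander: bare aluminium spare cap, same shape as the cap. Leave alone.
- seal_ring: bystander: black rubber ring of 70 mm diameter, 8 mm high, on the table beside the clamp. Leave alone.
- wrench: bystander: steel wrench on the table. Leave alone.
- driver: bystander: screwdriver on the table. Leave alone.
- bowl: bystander: steel bowl, 150 mm across. Leave alone.
- oil: bystander: blue bottle, 60 mm diameter, 150 mm high. Leave alone.
- bearing: bystander: steel bearing ring, 60 mm diameter. Leave alone.
Things that resemble listed ones, but are neither listed nor needed, are in the scene too. There is more than one size of the cap; the job needs the larger.

How it is judged (in metres and radians):
On the way, in this order (a step that is already met when the one before it is completed fails the run):
1. both feet press on the cap with 6 to 19 N each, the bar square within 0.02 rad (contact force between foot_left and cap between 6 and 19 N and contact force between foot_right and cap between 6 and 19 N and angle between bar's own z axis and vertical below 0.02 rad), for 0.3 s.
2. valve lever swung over, past 0.8 rad (value of joint valve above 0.8 rad), for 0.2 s.
At the end, for the whole second after the job is handed in: The cap at rest, each foot pressing on it with 6 to 19 N, the bar square within 0.02 rad (about 4 mm between the screws), the valve lever past 0.8 rad (all of step 1 and value of joint valve above 0.8 rad and linear speed of cap below 0.01 m/s); the robot touches nothing.
It fails at once if the left foot presses on the cap with more than 25 N (contact force between foot_left and cap above 25 N).
It fails at once if the right foot presses on the cap with more than 25 N (contact force between foot_right and cap above 25 N).
It fails at once if the bar skewed by more than 0.05 rad (angle between bar's own z axis and vertical above 0.05 rad).
It fails at once if a bystander moved by more than 20 mm (distance of any of spare_cap, seal_ring, wrench, driver, bowl, oil, bearing from where it was at the start of the episode above 0.02 m).
It also fails if it takes over 72 s, if anything falls off the work surface, if the arm or the gripper's body presses on something with over 40 N, if the wrist force passes 120 N, or if a joint passes its speed limit or range.

ROBOT

A 6-joint arm with a two-finger parallel gripper is mounted at the origin on the work surface. World frame = base frame: x ahead of the robot, y to its left, z up, the work surface at z = 0. Lengths are in mm, angles in rad, forces in N, time in s.
With the tool pointing down it reaches from about 350 to 875 mm from the base axis. Payload 15.5 kg.
Tool frame: the origin (TCP) lies on the centre line of the jaws, within the pads' length; the fingertips stand 8 mm ahead of it and the grasp point (between the pads) lies 11 mm behind it (arm.tip_reach is the distance from the TCP to the fingertips, in mm); z points along the fingers, y is the line along which they close (so a half turn about z gives the same grasp; the last joint's range is limited). The gripper opens to 85 mm and grips with 20 to 120 N. Pads are 22 mm wide; open, the fingers measure 114 mm over their backs; the gripper's body (76 mm by 85 mm) begins 54 mm behind the grasp point. The pads swing forward as they close: fully open they stand 13 mm farther back than shut.
Start: joints at [-1.244, 0.494, 1.345, -0, 1.302, -0.096], TCP at [255.878, -570.222, 239.277] pointing down, gripper open.
Joint ranges: [-2.91, 2.91], [-0.82, 2.16], [0.22, 2.67], [-1.22, 4.37], [0.12, 2.79], [-3.08, 3.08]. Speed limits (rad/s): [1.89, 1.89, 2.57, 3.01, 3.01, 3.01].

INTERFACE

Orientations are given as a unit quaternion [x, y, z, w].
In Python, from cell import arm gives the robot as it stands.
- The arm moves only by the tool apply_moves, never from a script. Its arguments are lists of equal length, an entry for each row: "rotation": the turn, a rotation vector about the world's x, y, z in degrees, a list of three; "offset": the shift along the world's x, y, z in cm, a list of three; "hand": the closure, from 0 (fully open) to 1 (shut). A call has 1 to 20 rows; each row shifts and turns the commanded pose from where the row before left it; what a row does not reach is not made up. A row lasts 1/12 s, in which the tool goes at most 41.7 mm and 7.16 degrees, less where a joint would pass 70% of its speed; a pose out of reach is approached as far as the arm can. A call is refused whole if a number of a shift passes 4.17 or a number of a turn 7.16, either way. A call with a gripper value outside its range is refused whole. The fingers move at their own pace and stop on an object; "force" is the grip in N (left out, the last holds). Time passes only in rows, so rows that do not move let the fingers close. It gives the time, the measured TCP pose, the force, the opening and the grip force at its end, in the units of the state.
- arm.state(): the state, without advancing time (a new reading comes with each control period).
- arm.snapshot(name): name is "scene" or "top"; returns a dict with "img" (420x560x3 uint8, red, green, blue), "fx", "fy", "cx", "cy" (pixels), "k1" (the pictures are not rectified: a ray, as slopes to the right and down, at radius r is drawn at 1 + k1 r^2 times it, then the intrinsics apply), "extrinsics" (4x4, takes a point from world to camera coordinates). Camera axes: x right, y up, looking along -z (the intrinsics and any distortion apply to the point x, -y, -z); pixel columns grow to the right and rows downward; lengths in mm; the calibration is good to about 2 mm. A picture is of the moment at which its call begins. There is no depth.
- arm.close_job(): hands the job in; it is judged then, once.
Trained networks look in the newest picture that a camera, given by its name, has taken for a name from the list of things; names that differ only in an ending like _2 or _b are one class to them, and where a whole thing is asked for, a point or a joint stands for the part that bears it (a point fixed in the world has none). Each returns a list of dicts, best first, with "score" (0 to 1); they miss things now and then, are a little off and sometimes report something else, mostly with a low value. They report only what shows in the picture. A call takes as long as a camera call. They do not tell look-alikes from the thing itself.
- arm.outline_of(camera, thing): "pixels" (420x560 bool, what is visible of it) and "box" ([centre column, centre row, width, height] in pixels, round what is visible of it).
- arm.tip_of(camera, thing): "xy" ([column, row] in pixels: a listed point, or the origin of a listed thing).
The state is a dict: "time_s": time; "joint_pos": joint angles; "qvel": joint speeds; "joint_efforts": joint torques, N m; "tcp_pos": TCP position; "eef_rot": TCP orientation; "ft_force": force on the tool from outside, world axes, zero at the start; "torque": the same for the moment, N m; "grip_width": finger opening in mm; "grasp_force": force on a finger pad.
Only numpy, scipy, OpenCV 4.12 (cv2) and the standard library are available. Lean on these libraries where they do the work, as an engineer would, in place of code of your own. Each camera call takes 0.05 s, during which the arm holds its last target. There are 200 camera calls.

## Working session

There is one attempt and no reset: what is moved stays moved. The work goes in short steps, Python scripts to look and compute and a tool call to move; the robot and the scene stay as the last step left them, time stands still between calls to the robot, and variables do not carry over. Pictures are saved under pics/ and viewed, at most 10 in all, crops included, and the job is handed in when it is done.

Besides the shell and the picture viewer there is one more tool, called after ">>>" as name(argument=value, ...) on one line, values as JSON. apply_moves: Moves the arm, as the interface text tells. Its arguments: {"type":"object","properties":{"rotation":{"type":"array","items":{"type":"array","items":{"type":"number"}}},"offset":{"type":"array","items":{"type":"array","items":{"type":"number"}}},"hand":{"type":"array","items":{"type":"number"}},"force":{"type":"number"}},"required":["rotation","offset","hand"]}

```bash
ls; mkdir -p pics
cat > h.py <<'E'
import numpy as np, cv2
from cell import arm
def snap(c,name=None):
    s=arm.snapshot(c)
    if name: cv2.imwrite(f'pics/{name}.png',s['img'][:,:,::-1])
    return s
def ray(s,px):
    x=(px[0]-s['cx'])/s['fx']; y=(px[1]-s['cy'])/s['fy']
    rd=np.hypot(x,y); r=rd
    for _ in range(20): r=rd/(1+s['k1']*r*r)
    k=r/rd if rd>0 else 1
    E=np.array(s['extrinsics']); R=E[:3,:3]; t=E[:3,3]
    return -R.T@t, R.T@np.array([x*k,-y*k,-1.])
def atz(s,px,z):
    o,d=ray(s,px); return o+d*(z-o[2])/d[2]
def proj(s,P):
    E=np.array(s['extrinsics']); p=E[:3,:3]@np.array(P)+E[:3,3]
    x,y=p[0]/-p[2],-p[1]/-p[2]; f=1+s['k1']*(x*x+y*y)
    return np.array([s['cx']+s['fx']*x*f,s['cy']+s['fy']*y*f])
def tri(pairs):
    A=np.zeros((3,3));b=np.zeros(3)
    for s,px in pairs:
        o,d=ray(s,px); d=d/np.linalg.norm(d); M=np.eye(3)-np.outer(d,d); A+=M;b+=M@o
    return np.linalg.solve(A,b)
E
python3 - <<'E'
from h import *
np.set_printoptions(precision=1,suppress=True)
S={c:snap(c,c+'0') for c in('scene','top')}
for c in S: o,_=ray(S[c],(280,210)); print(c,o,S[c]['fx'])
for t,z in [('clamp',0),('knob_left_grip',167),('knob_right_grip',167),('bar_left',96),('bar_right',96),('valve_tip',100),('cap',22),('foot_left',70),('foot_right',70),('spare_cap',0)]:
    pp={}
    for c in S:
        r=arm.tip_of(c,t)
        for q in r[:3]: print(t,c,round(q['score'],2),np.array(q['xy']),atz(S[c],q['xy'],z))
        if r: pp[c]=r[0]['xy']
    if len(pp)==2: print('  tri',tri([(S[c],pp[c]) for c in pp]))
print(arm.state())
E
```

```text
pics
scene [ 921.8 -617.3 1183.7] 540.3697174574961
top [ 401.6   -2.  1107.2] 418.41315791534174
clamp scene 0.92 [268. 220.] [580.7  46.6   0. ]
clamp top 0.8 [259.9 237.1] [585.8  52.7   0. ]
  tri [583.   50.2  -1.2]
knob_left_grip scene 0.71 [288.9 149. ] [576.4 157.5 167. ]
knob_left_grip scene 0.7 [287.1 173.3] [606.5  89.2 167. ]
knob_left_grip scene 0.49 [225.1 174.8] [480.7  14.9 167. ]
knob_left_grip top 0.61 [213.9 222. ] [585.3 152.7 167. ]
  tri [581.6 149.5 179.2]
knob_right_grip scene 0.84 [247.6 210.8] [577.  -47.7 167. ]
knob_right_grip scene 0.29 [250.9 223. ] [599.3 -72.3 167. ]
knob_right_grip top 0.58 [303.4 230.9] [579.7 -53.4 167. ]
  tri [578.9 -52.5 174.5]
bar_left scene 0.86 [288.7 172.1] [586.3 143.9  96. ]
bar_left top 0.61 [220.3 232.6] [573.8 145.9  96. ]
  tri [579.3 150.6  81.9]
bar_right scene 0.78 [249.5 223.5] [574.6 -37.   96. ]
bar_right top 0.79 [295.3 233.5] [585.2 -37.9  96. ]
bar_right top 0.71 [254.8 288.7] [444.6  50.   96. ]
  tri [580.5 -39.9 106.4]
valve_tip scene 0.45 [224.1 174.7] [449.3  55.6 100. ]
valve_tip top 0.5 [253.9 289. ] [44
[... 260 characters left out ...]

foot_left top 0.55 [253.6 284.8] [454.9  55.   70. ]
foot_left top 0.17 [217.8 222.6] [603.4 158.6  70. ]
spare_cap scene 0.93 [271.5 351.7] [ 754.7 -259.6    0. ]
spare_cap top 0.7 [130.7 298.8] [399.  374.7   0. ]
spare_cap top 0.63 [377.3 187.6] [ 747.1 -257.9    0. ]
  tri [  480.4   454.4 -1242. ]
{'time_s': 1.1, 'joint_pos': array([-1.2,  0.5,  1.3, -0. ,  1.3, -0.1]), 'qvel': array([ 0., -0.,  0., -0.,  0.,  0.]), 'joint_efforts': array([ -0. , -88.2, -38.4,  -0. ,   0. ,   0. ]), 'tcp_pos': array([ 255.9, -570.2,  239.3]), 'eef_rot': array([1. , 0.2, 0. , 0. ]), 'ft_force': array([ 0.5, -0.9,  0.3]), 'torque': array([0., 0., 0.]), 'grasp_force': 0.0, 'grip_width': 85.26851029795638}
```

View images.

Run:
```python
import cv2,numpy as np
a=cv2.imread('pics/scene0.png')[110:260,180:360];b=cv2.imread('pics/top0.png')[190:310,180:340]
cv2.imwrite('pics/c0.png',cv2.resize(a,(720,600),interpolation=3));cv2.imwrite('pics/c1.png',cv2.resize(b,(800,600),interpolation=3))
```

```text
(no output)
```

View pics/c0.png

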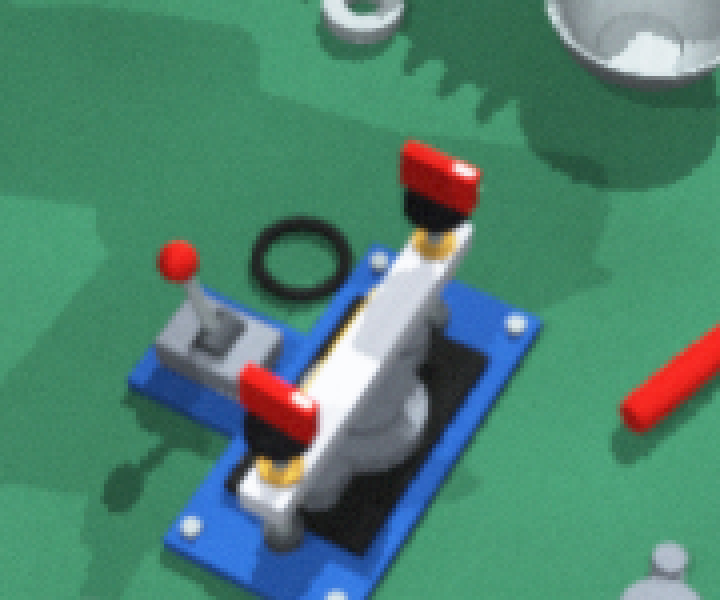

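View pics/c1.png

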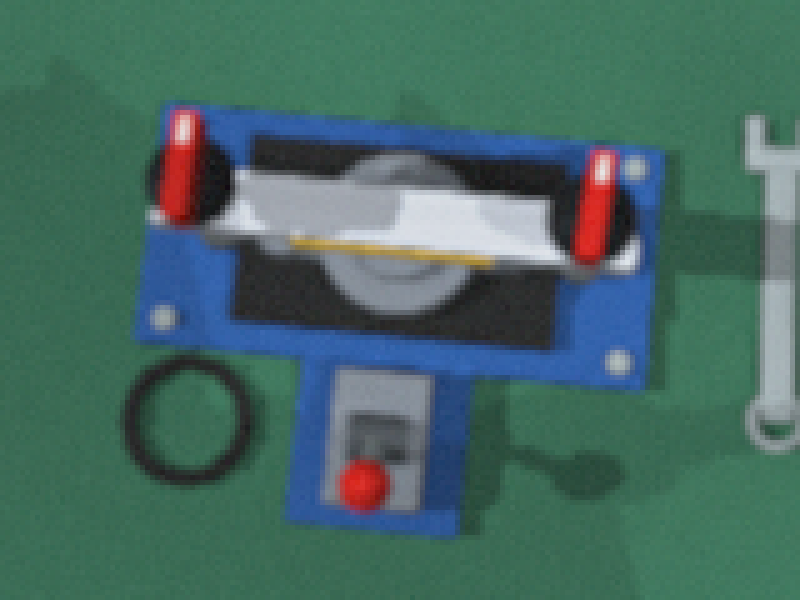

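View pics/scene0.png

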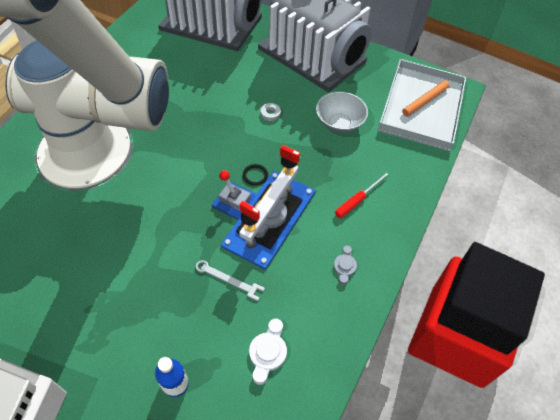

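```bash
cat > fit.py <<'E'
from h import *
from scipy.optimize import minimize
from scipy.spatial.transform import Rotation as Rn
def redmask(s):
    h=cv2.cvtColor(s['img'],cv2.COLOR_RGB2HSV)
    return (((h[...,0]<8)|(h[...,0]>172))&(h[...,1]>150)&(h[...,2]>70)).astype(np.uint8)
def soft(s,V,box):
    x0,y0,x1,y1=box;K=8
    p=np.array([(proj(s,v)+.5-[x0,y0])*K for v in V])
    h=cv2.convexHull(p.astype(np.float32)).reshape(-1,2)
    m=np.zeros(((y1-y0)*K,(x1-x0)*K),np.uint8); cv2.fillPoly(m,[np.round(h).astype(np.int32)],255)
    return cv2.resize(m,(x1-x0,y1-y0),interpolation=cv2.INTER_AREA)/255.
def wing(q):
    c,si=np.cos(q[2]),np.sin(q[2])
    return [(q[0]+c*a*25-si*b*6,q[1]+si*a*25+c*b*6,z) for a in(-1,1) for b in(-1,1) for z in(147,179)]
def fitwing(S,xy,yaw):
    D=[]
    for s in S:
        c=proj(s,(xy[0],xy[1],163)).astype(int); b=(c[0]-25,c[1]-25,c[0]+25,c[1]+25)
        m=redmask(s)[b[1]:b[3],b[0]:b[2]]
        n,l,st,ce=cv2.connectedComponentsWithStats(m); k=1+np.argmax(st[1:,4]); D.append((s,b,(l==k)*1.))
    f=lambda q:sum(((soft(s,wing(q),b)-m)**2).sum() for s,b,m in D)
    best=min((minimize(f,[xy[0],xy[1],yaw+d],method='Nelder-Mead',options=dict(initial_simplex=[[xy[0],xy[1],yaw+d],[xy[0]+5,xy[1],yaw+d],[xy[0],xy[1]+5,yaw+d],[xy[0],xy[1],yaw+d+.2]])) for d in(-.3,0,.3)),key=lambda r:r.fun)
    return best.x,best.fun,[m.sum() for _,_,m in D]
E
python3 - <<'E'
from fit import *
np.set_printoptions(precision=3,suppress=True)
S=[snap('scene'),snap('top')]
L=fitwing(S,(583,147),0);R=fitwing(S,(579,-48),0);print(L,R)
for s in S: print('single',fitwing([s],L[0][:2],0),fitwing([s],R[0][:2],0))
d=L[0][:2]-R[0][:2];print(np.hypot(*d),'clamp yaw',np.arctan2(-d[0],d[1]))
r=[arm.tip_of(c,'valve_tip') for c in('scene','top')]
print([[(q['xy'],q['score']) for q in x] for x in r])
st=arm.state();print(Rn.from_quat(st['eef_rot']).as_matrix(),st['time_s'])
for s in S:
  n,l,stt,ce=cv2.connectedComponentsWithStats(redmask(s))
  print([(ce[i],stt[i,4]) for i in range(1,n) if stt[i,4]>8])
E
```

```text
(array([582.191, 147.743,  -0.056]), np.float64(89.39049596309113), [np.float64(211.0), np.float64(116.0)]) (array([577.79 , -43.663,  -0.238]), np.float64(98.79558631295656), [np.float64(206.0), np.float64(112.0)])
single (array([583.014, 146.408,  -0.168]), np.float64(31.525813148788927), [np.float64(211.0)]) (array([578.402, -44.447,  -0.251]), np.float64(37.61559400230681), [np.float64(206.0)])
single (array([583.982, 148.648,   0.005]), np.float64(51.14465205690119), [np.float64(116.0)]) (array([578.952, -42.269,  -0.05 ]), np.float64(53.32901191849288), [np.float64(112.0)])
191.4564659472012 clamp yaw -0.02299179809988923
[[([271.1, 355.1], 0.54), ([228.5, 174.2], 0.51)], [([254.6, 287.3], 0.41)]]
[[ 0.912  0.409  0.   ]
 [ 0.409 -0.912  0.   ]
 [ 0.    -0.    -1.   ]] 1.3
[(array([288.882, 154.038]), np.int32(211)), (array([224.068, 174.716]), np.int32(74)), (array([349.758, 204.08 ]), np.int32(327)), (array([248.49 , 210.665]), np.int32(206)), (array([454.91 , 340.723]), np.int32(4841))]
[(array([241.931,  88.465]), np.int32(510)), (array([215.66 , 173.866]), np.int32(306)), (array([215.81 , 225.147]), np.int32(116)), (array([298.214, 233.705]), np.int32(112)), (array([252.37, 286.63]), np.int32(73))]
```

```bash
python3 - <<'E'
s=open('fit.py').read().replace("D.append((s,b,(l==k)*1.))","mm=np.zeros(m.shape,np.uint8);cv2.fillConvexPoly(mm,cv2.convexHull(np.argwhere(l==k)[:,::-1].astype(np.int32)),1);D.append((s,b,mm*1.))")
open('fit.py','w').write(s)
E
python3 - <<'E'
from fit import *
np.set_printoptions(precision=3,suppress=True)
S=[snap('scene'),snap('top')]
L=fitwing(S,(583,147),0);R=fitwing(S,(579,-43),0);print(L,R)
for s in S: print('single',fitwing([s],L[0][:2],0),fitwing([s],R[0][:2],0))
print(tri([(S[0],(224.07,174.72)),(S[1],(252.37,286.63))]))
s=S[1];h=cv2.cvtColor(s['img'],cv2.COLOR_RGB2HSV);m=((h[...,0]>100)&(h[...,0]<125)&(h[...,1]>150)&(h[...,2]>90)).astype(np.uint8)
n,l,st,ce=cv2.connectedComponentsWithStats(m);k=l[240:300,200:320];i=np.bincount(k[k>0]).argmax()
P=np.array([atz(s,p,12)[:2] for p in np.argwhere(l==i)[:,::-1]]).astype(np.float32)
H=cv2.approxPolyDP(cv2.convexHull(P),8,True).reshape(-1,2);print(H)
# bar edges: overlay zoom
b=[a['img'][130:250,200:320,::-1] for a in S]
E
```

```text
(array([582.609, 147.844,  -0.071]), np.float64(48.45210303729335), [np.float64(241.0), np.float64(144.0)]) (array([577.875, -43.3  ,  -0.235]), np.float64(87.9119108035371), [np.float64(229.0), np.float64(126.0)])
single (array([582.756, 147.605,  -0.103]), np.float64(8.112618223760093), [np.float64(241.0)]) (array([577.733, -43.608,  -0.255]), np.float64(22.05662437524029), [np.float64(229.0)])
single (array([583.876, 148.189,  -0.033]), np.float64(36.219946174548255), [np.float64(144.0)]) (array([578.38 , -41.856,  -0.088]), np.float64(59.03129565551711), [np.float64(126.0)])
[448.936  55.993  99.25 ]
[[637.598 -83.224]
 [641.482 -61.574]
 [576.808 187.168]
 [520.796 186.411]
 [433.914  99.148]
 [432.839  11.139]
 [514.269 -79.569]]
```

```bash
cat > bar.py <<'E'
from fit import *
L=np.array([582.5,147.3]);R=np.array([578.0,-43.0])
u=(L-R)/np.linalg.norm(L-R);v=np.array([u[1],-u[0]]);C=(L+R)/2
def bar(zl,zr,d=0):
    V=[]
    for a in(-120,120):
        for w in(-15,15):
            p=C+u*a+v*w; z=(zl+zr)/2+(zl-zr)/190*a
            V+= [(*p,z),(*p,z-22)]
    return V
def knob(P): return [(P[0]+22*np.cos(t),P[1]+22*np.sin(t),z) for t in np.linspace(0,6.28,16) for z in(110,147)]+[(P[0]+25*np.cos(t),P[1]+25*np.sin(t),z) for t in np.linspace(0,6.28,16) for z in(147,179)]
def barfit(S,free=True):
    D=[]
    for c,s in S.items():
        o=arm.outline_of(c,'bar')[0];m=o['pixels'];r,cc=np.nonzero(m)
        b=(180,120,330,270)
        w=1-np.maximum(soft(s,knob(L),b),soft(s,knob(R),b)); w=(w>.99)*1.
        D.append((s,b,m[b[1]:b[3],b[0]:b[2]]*1.,w)); print(c,o['score'],m.sum())
    def f(q):
        t=0
        for i,(s,b,m,w) in enumerate(D):
            s2=dict(s);s2['cx']=s['cx']+q[2+2*i];s2['cy']=s['cy']+q[3+2*i]
            t+=(w*(soft(s2,bar(q[0],q[1]),b)-m)**2).sum()
        return t+.5*sum(q[2:]**2)*4
    q0=np.array([96,96]+[0.]*2*len(D))
    sx=[q0]+[q0+e for e in np.eye(len(q0))*([6,6]+[1]*2*len(D))]
    r=minimize(f,q0,method='Nelder-Mead',options=dict(initial_simplex=sx,maxiter=1500,maxfev=1500));return r.x,r.fun
E
python3 - <<'E'
from bar import *
np.set_printoptions(precision=2,suppress=True)
S={c:snap(c) for c in('scene','top')}
print(barfit(S)); 
for c in S: print(c,barfit({c:S[c]}))
print(arm.state()['time_s'])
E
```

```text
scene 0.96 948
top 0.7 827
(array([97.81, 95.61,  0.17, -0.02, -0.05,  0.05]), np.float64(102.59960479709096))
scene 0.96 948
scene (array([99.1 , 96.32,  0.3 , -0.  ]), np.float64(26.699758897623422))
top 0.7 827
top (array([97.43, 94.77, -0.2 ,  0.01]), np.float64(74.46612510591632))
1.7
```

>>> apply_moves(rotation=[[0, 0, 7], [0, 0, 7], [0, 0, 7], [0, 0, 7], [0, 0, 7], [0, 0, 7], [0, 0, 7], [0, 0, 7], [0, 0, 7], [0, 0, 7], [0, 0, 7], [0, 0, 7], [0, 0, 7], [0, 0, 7], [0, 0, 7], [0, 0, 7], [0, 0, 7], [0, 0, 7], [0, 0, 7], [0, 0, 7]], offset=[[1.5, 3.4, 0], [1.5, 3.4, 0], [1.5, 3.4, 0], [1.5, 3.4, 0], [1.5, 3.4, 0], [1.5, 3.4, 0], [1.5, 3.4, 0], [1.5, 3.4, 0], [1.5, 3.4, 0], [1.5, 3.4, 0], [1.5, 3.4, 0], [1.5, 3.4, 0], [1.5, 3.4, 0], [1.5, 3.4, 0], [1.5, 3.4, 0], [1.5, 3.4, 0], [1.5, 3.4, 0], [1.5, 3.4, 0], [1.5, 3.4, 0], [1.5, 3.4, 0]], hand=[0.5, 0.5, 0.5, 0.5, 0.5, 0.5, 0.5, 0.5, 0.5, 0.5, 0.5, 0.5, 0.5, 0.5, 0.5, 0.5, 0.5, 0.5, 0.5, 0.5], force=40)

```text
time_s: 3.37
tcp_pos: [556.3, 111.8, 239.4]
eef_rot: [0.135, 0.991, 0.0, 0.0]
ft_force: [1.2, -1.1, 0.4]
grip_width: 42.5
grasp_force: 0.0
```

>>> apply_moves(rotation=[[0, 0, 6], [0, 0, 6], [0, 0, 0], [0, 0, 0]], offset=[[1.3, 1.8, -1.0], [1.3, 1.8, -2.0], [0, 0, -1.0], [0, 0, 0]], hand=[0.5, 0.5, 0.5, 0.5])

```text
time_s: 3.7
tcp_pos: [580.9, 146.4, 196.8]
eef_rot: [0.033, 0.999, -0.0, -0.002]
ft_force: [-1.3, 0.1, -0.8]
grip_width: 42.7
grasp_force: 0.0
```

>>> apply_moves(rotation=[[0, 0, 0], [0, 0, 0], [0, 0, 0], [0, 0, 0], [0, 0, 0], [0, 0, 0]], offset=[[0.1, 0.1, -2.0], [0, 0, -1.8], [0, 0, 0], [0, 0, 0], [0, 0, 0], [0, 0, 0]], hand=[0.5, 0.5, 1, 1, 1, 1])

```text
time_s: 4.2
tcp_pos: [583.0, 146.1, 162.5]
eef_rot: [0.034, 0.999, -0.0, 0.0]
ft_force: [-2.8, -4.6, 1.7]
grip_width: 11.4
grasp_force: 42.5
```

```bash
cat > st.py <<'E'
from h import *
np.set_printoptions(precision=3,suppress=True)
s=arm.state();q=s['eef_rot'];print(s['time_s'],s['tcp_pos'],'psi',np.degrees(2*np.arctan2(q[1],q[0])),'F',s['ft_force'],'T',s['torque'],s['grip_width'],s['grasp_force'],'q',s['joint_pos'])
E
python3 st.py
```

```text
4.2 [582.951 146.141 162.464] psi 176.11910382140215 F [-2.79  -4.648  1.673] T [-0.745  0.463 -0.058] 11.393958401862466 42.49731659889221 q [ 0.147  0.542  1.496 -0.001  1.103 -1.356]
```

>>> apply_moves(rotation=[[0, 0, -5], [0, 0, -5], [0, 0, -5], [0, 0, -5]], offset=[[0, 0, 0], [0, 0, 0], [0, 0, 0], [0, 0, 0]], hand=[1, 1, 1, 1])

```text
time_s: 4.53
tcp_pos: [582.9, 146.0, 162.5]
eef_rot: [0.209, 0.978, -0.0, 0.0]
ft_force: [-2.6, -6.5, 2.3]
grip_width: 11.1
grasp_force: 43.2
```

```bash
python3 st.py
```

```text
4.5333 [582.922 146.046 162.452] psi 155.89481473861696 F [-2.613 -6.482  2.255] T [-1.065  0.554  0.15 ] 11.149786854847687 43.18687856197357 q [ 0.147  0.541  1.496 -0.001  1.103 -1.003]
```

>>> apply_moves(rotation=[[0, 0, -5], [0, 0, -5], [0, 0, -5], [0, 0, -5]], offset=[[0, 0, 0], [0, 0, 0], [0, 0, 0], [0, 0, 0]], hand=[1, 1, 1, 1])

```text
time_s: 4.87
tcp_pos: [582.9, 145.9, 162.5]
eef_rot: [0.375, 0.927, -0.0, 0.0]
ft_force: [-3.7, -8.0, 2.7]
grip_width: 11.3
grasp_force: 43.2
```

```bash
python3 st.py
```

```text
4.8667 [582.872 145.943 162.451] psi 135.8951804145692 F [-3.721 -8.008  2.664] T [-1.177  0.556  0.153] 11.250538433338042 43.2397985458374 q [ 0.147  0.541  1.496 -0.001  1.104 -0.654]
```

>>> apply_moves(rotation=[[0, 0, 0], [0, 0, 0], [0, 0, 0], [0, 0, 6], [0, 0, 6], [0, 0, 6], [0, 0, 6], [0, 0, 6], [0, 0, 6.5], [0, 0, 0], [0, 0, 0], [0, 0, 0], [0, 0, 0], [0, 0, 0], [0, 0, 0]], offset=[[0, 0, 0], [0, 0, 0], [0, 0, 3], [0, -3, 1], [-0.1, -4, 0], [-0.1, -4, 0], [-0.1, -4, 0], [-0.1, -4, 0], [-0.1, 0, 0], [0, 0, -2], [0, 0, -2], [0, 0, 0], [0, 0, 0], [0, 0, 0], [0, 0, 0]], hand=[0.5, 0.5, 0.5, 0.5, 0.5, 0.5, 0.5, 0.5, 0.5, 0.5, 0.5, 1, 1, 1, 1])

```text
time_s: 6.12
tcp_pos: [578.1, -43.6, 162.3]
eef_rot: [0.063, 0.998, -0.001, 0.0]
ft_force: [-1.1, -6.3, -7.6]
grip_width: 11.1
grasp_force: 41.5
```

```bash
python3 st.py
```

```text
6.1167 [578.068 -43.642 162.271] psi 172.73894535650152 F [-1.126 -6.349 -7.645] T [-0.884  0.151  0.118] 11.142551263650336 41.510857343673706 q [-0.178  0.515  1.55  -0.001  1.075 -1.621]
```

>>> apply_moves(rotation=[[0, 0, -5], [0, 0, -5], [0, 0, -5], [0, 0, -5], [0, 0, -5], [0, 0, -5], [0, 0, -5], [0, 0, -5]], offset=[[0, 0, 0], [0, 0, 0], [0, 0, 0], [0, 0, 0], [0, 0, 0], [0, 0, 0], [0, 0, 0], [0, 0, 0]], hand=[1, 1, 1, 1, 1, 1, 1, 1])

```text
time_s: 6.78
tcp_pos: [578.1, -43.6, 162.3]
eef_rot: [0.403, 0.915, -0.0, 0.001]
ft_force: [-1.5, -6.4, -8.7]
grip_width: 10.9
grasp_force: 41.4
```

```bash
python3 st.py
python3 - <<'E'
from bar import *
S={c:snap(c,c+'1') for c in('scene','top')}
for c in S: print(c,barfit({c:S[c]}))
E
```

```text
6.7833 [578.125 -43.637 162.298] psi 132.4898793720734 F [-1.508 -6.411 -8.716] T [-0.978 -0.07   0.109] 10.915066641436892 41.381635665893555 q [-0.178  0.515  1.55  -0.001  1.075 -0.919]
scene 0.77 741
scene (array([97.49928197, 94.76807723,  0.44622743,  0.1726106 ]), np.float64(190.48250948760688))
top 0.79 564
top (array([ 9.66345572e+01,  9.23177437e+01, -2.83744577e-07,  1.86161748e-06]), np.float64(307.8515801614834))
```

>>> apply_moves(rotation=[[0, 0, 0], [0, 0, 0], [0, 0, 0], [0, 0, 0], [0, 0, 3.5], [0, 0, 0], [0, 0, 0], [0, 0, 0], [0, 0, 0], [0, 0, 0], [0, 0, 0], [0, 0, 0], [0, 0, 0], [0, 0, 0], [0, 0, -5], [0, 0, -5], [0, 0, -5], [0, 0, -5], [0, 0, -5]], offset=[[0, 0, 0], [0, 0, 0], [0, 0, 3], [0, 2.9, 1], [0.1, 4, 0], [0.1, 4, 0], [0.1, 4, 0], [0.1, 4, 0], [0.1, 0, 0], [0, 0, -2], [0, 0, -2], [0, 0, 0], [0, 0, 0], [0, 0, 0], [0, 0, 0], [0, 0, 0], [0, 0, 0], [0, 0, 0], [0, 0, 0]], hand=[0.5, 0.5, 0.5, 0.5, 0.5, 0.5, 0.5, 0.5, 0.5, 0.5, 0.5, 1, 1, 1, 1, 1, 1, 1, 1])

```text
time_s: 8.57
tcp_pos: [582.9, 145.5, 162.5]
eef_rot: [0.567, 0.824, 0.0, 0.0]
ft_force: [-3.1, -1.2, -4.1]
grip_width: 11.4
grasp_force: 41.2
```

```bash
python3 st.py
```

```text
8.5667 [582.873 145.52  162.453] psi 110.9146945654427 F [-3.113 -1.209 -4.122] T [-0.252  0.384  0.097] 11.38586838719004 41.2435519695282 q [ 0.145  0.541  1.496 -0.     1.103 -0.22 ]
```

Run:
```python
from h import *
for i in range(4): arm.snapshot('top'); s=arm.state(); print(s['torque'].round(3),s['ft_force'].round(1))
```

```text
[-0.214  0.55  -0.06 ] [-3.6 -0.4 -0.7]
[-0.361  0.777 -0.218] [-5.3 -2.3  2.4]
[-0.421  0.901 -0.19 ] [-5.5 -2.4  5.6]
[-0.405  0.928 -0.223] [-5.9 -3.5  4.8]
```

>>> apply_moves(rotation=[[0, 0, -3], [0, 0, -3]], offset=[[0, 0, 0], [0, 0, 0]], hand=[1, 1])

```text
time_s: 8.93
tcp_pos: [582.9, 145.5, 162.4]
eef_rot: [0.607, 0.795, 0.0, 0.0]
ft_force: [-6.0, -2.8, 5.7]
grip_width: 11.3
grasp_force: 42.5
```

```bash
cat > av.py <<'E'
from h import *
T=[]
for i in range(6):
    if i: arm.snapshot('top')
    s=arm.state(); T.append(s['torque'][2])
q=s['eef_rot'];T=np.array(T)
print(round(s['time_s'],2),s['tcp_pos'].round(1),'psi',np.degrees(2*np.arctan2(q[1],q[0])).round(1),'F',s['ft_force'].round(1),'Tz',T.round(3),T.mean().round(3),s['grip_width'].round(1))
E
python3 av.py
```

```text
Traceback (most recent call last):
  File "av.py", line 7, in <module>
    print(round(s['time_s'],2),s['tcp_pos'].round(1),'psi',np.degrees(2*np.arctan2(q[1],q[0])).round(1),'F',s['ft_force'].round(1),'Tz',T.round(3),T.mean().round(3),s['grip_width'].round(1))
                                                                                                                                                                     ^^^^^^^^^^^^^^^^^^^^^
AttributeError: 'float' object has no attribute 'round'
```

>>> apply_moves(rotation=[[0, 0, -3], [0, 0, -3], [0, 0, -3]], offset=[[0, 0, 0], [0, 0, 0], [0, 0, 0]], hand=[1, 1, 1])

```text
time_s: 9.43
tcp_pos: [582.8, 145.5, 162.4]
eef_rot: [0.668, 0.745, -0.0, 0.0]
ft_force: [-7.4, -2.4, 5.6]
grip_width: 10.9
grasp_force: 42.6
```

```bash
python3 st.py
```

```text
9.4333 [582.764 145.489 162.397] psi 96.24266793272875 F [-7.442 -2.444  5.574] T [-0.506  1.016  0.176] 10.934227060599087 42.57473051548004 q [ 0.145  0.541  1.497 -0.     1.103  0.037]
```

>>> apply_moves(rotation=[[0, 0, -3], [0, 0, -3]], offset=[[0, 0, 0], [0, 0, 0]], hand=[1, 1])

```text
time_s: 9.6
tcp_pos: [582.7, 145.5, 162.4]
eef_rot: [0.706, 0.709, -0.0, 0.0]
ft_force: [-6.6, -3.2, 6.2]
grip_width: 11.3
grasp_force: 42.6
```

```bash
python3 st.py
```

```text
9.6 [582.714 145.474 162.437] psi 90.2391553579493 F [-6.62  -3.231  6.239] T [-0.612  1.115  0.171] 11.296299721497286 42.62566566467285 q [ 0.145  0.541  1.497 -0.     1.104  0.141]
```

>>> apply_moves(rotation=[[0, 0, 0], [0, 0, 0], [0, 0, 0], [0, 0, 7], [0, 0, 7], [0, 0, 7], [0, 0, 7], [0, 0, 7], [0, 0, 7.1], [0, 0, 0], [0, 0, 0], [0, 0, 0], [0, 0, 0], [0, 0, 0], [0, 0, -4], [0, 0, -4], [0, 0, -4], [0, 0, -4], [0, 0, -4]], offset=[[0, 0, 0], [0, 0, 0], [0, 0, 3], [0, -3, 1], [-0.1, -4, 0], [-0.1, -4, 0], [-0.1, -4, 0], [-0.1, -4, 0], [-0.1, 0, 0], [0, 0, -2], [0, 0, -2], [0, 0, 0], [0, 0, 0], [0, 0, 0], [0, 0, 0], [0, 0, 0], [0, 0, 0], [0, 0, 0], [0, 0, 0]], hand=[0.5, 0.5, 0.5, 0.5, 0.5, 0.5, 0.5, 0.5, 0.5, 0.5, 0.5, 1, 1, 1, 1, 1, 1, 1, 1])

```text
time_s: 11.18
tcp_pos: [575.0, -33.7, 160.7]
eef_rot: [0.574, 0.819, -0.004, -0.002]
ft_force: [-16.3, -25.2, -15.2]
grip_width: 11.1
grasp_force: 38.7
```

```bash
python3 st.py
```

```text
11.1833 [574.986 -33.736 160.705] psi 109.93587250240115 F [-16.317 -25.19  -15.191] T [-3.695  2.193 -0.11 ] 11.07384915311852 38.67438465356827 q [-0.16   0.516  1.554 -0.005  1.078 -0.505]
```

>>> apply_moves(rotation=[[0, 0, -3], [0, 0, -3]], offset=[[0, 0, 0], [0, 0, 0]], hand=[1, 1])

```text
time_s: 11.35
tcp_pos: [575.9, -33.5, 160.7]
eef_rot: [0.616, 0.788, -0.003, -0.002]
ft_force: [-9.9, -22.1, -20.7]
grip_width: 11.0
grasp_force: 38.7
```

```bash
python3 st.py
```

```text
11.35 [575.917 -33.478 160.724] psi 103.98408138145992 F [ -9.852 -22.127 -20.701] T [-3.392  1.405  0.031] 11.005977284815266 38.66375684738159 q [-0.159  0.516  1.554 -0.004  1.077 -0.401]
```

>>> apply_moves(rotation=[[0, 0, 0], [0, 0, 0], [0, 0, 0], [0, 0, 0], [0, 0, 0], [0, 0, 0], [0, 0, 0]], offset=[[0, 0, 0], [0, 0, 0], [0.2, -1.0, 0], [0, 0, 0], [0, 0, 0], [0, 0, 0], [0, 0, 0]], hand=[0.6, 0.6, 0.6, 0.6, 1, 1, 1])

```text
time_s: 11.93
tcp_pos: [578.1, -42.3, 161.6]
eef_rot: [0.615, 0.788, -0.002, -0.002]
ft_force: [-18.6, -11.8, 19.7]
grip_width: 11.3
grasp_force: 40.3
```

```bash
python3 st.py
```

```text
11.9333 [578.062 -42.281 161.586] psi 104.05517734681062 F [-18.618 -11.846  19.682] T [-1.814  3.066 -0.215] 11.297479029729596 40.30041217803955 q [-0.175  0.518  1.547 -0.002  1.081 -0.419]
```

>>> apply_moves(rotation=[[0, 0, 0], [0, 0, 0], [0, 0, 0]], offset=[[-0.1, -0.1, 0.1], [0, 0, 0], [0, 0, 0]], hand=[1, 1, 1])

```text
time_s: 12.18
tcp_pos: [578.0, -42.4, 161.8]
eef_rot: [0.615, 0.788, -0.001, -0.001]
ft_force: [-10.1, -3.2, -1.5]
grip_width: 11.2
grasp_force: 41.8
```

```bash
python3 st.py
```

```text
12.1833 [577.959 -42.392 161.751] psi 104.04541043302355 F [-10.11   -3.23   -1.477] T [-0.37   1.436 -0.228] 11.180766488175367 41.80233657360077 q [-0.176  0.517  1.548 -0.     1.08  -0.421]
```

>>> apply_moves(rotation=[[0, 0, -3], [0, 0, -3], [0, 0, -3]], offset=[[-0.05, 0, 0], [0, 0, 0], [0, 0, 0]], hand=[1, 1, 1])

```text
time_s: 12.43
tcp_pos: [578.1, -42.4, 161.8]
eef_rot: [0.676, 0.737, -0.001, -0.001]
ft_force: [-4.9, -2.4, -5.1]
grip_width: 11.4
grasp_force: 41.1
```

```bash
python3 st.py
```

```text
12.4333 [578.088 -42.377 161.77 ] psi 94.91647444216376 F [-4.945 -2.38  -5.114] T [-0.259  0.685  0.11 ] 11.36738110689005 41.12045109272003 q [-0.176  0.517  1.549 -0.     1.078 -0.262]
```

>>> apply_moves(rotation=[[0, 0, -3], [0, 0, -3]], offset=[[0, 0, 0], [0, 0, 0]], hand=[1, 1])

```text
time_s: 12.6
tcp_pos: [578.2, -42.4, 161.8]
eef_rot: [0.714, 0.7, -0.001, -0.001]
ft_force: [-3.9, -2.0, -6.3]
grip_width: 11.1
grasp_force: 41.0
```

```bash
python3 st.py
```

```text
12.6 [578.241 -42.379 161.788] psi 88.91443133652893 F [-3.909 -1.965 -6.315] T [-0.267  0.571  0.116] 11.104183572439714 41.0350102186203 q [-0.176  0.517  1.548 -0.     1.078 -0.157]
```

>>> apply_moves(rotation=[[0, 0, -3], [0, 0, -3]], offset=[[0, 0, 0], [0, 0, 0]], hand=[1, 1])

```text
time_s: 12.77
tcp_pos: [578.4, -42.4, 161.8]
eef_rot: [0.749, 0.662, -0.001, -0.001]
ft_force: [-2.9, -2.9, -6.8]
grip_width: 11.2
grasp_force: 40.9
```

```bash
python3 st.py
```

```text
12.7667 [578.378 -42.37  161.806] psi 82.91337403816861 F [-2.87  -2.866 -6.816] T [-0.266  0.405  0.163] 11.16405279412911 40.92117369174957 q [-0.176  0.517  1.548 -0.     1.078 -0.052]
```

>>> apply_moves(rotation=[[0, 0, -3], [0, 0, -3]], offset=[[0, 0, 0], [0, 0, 0]], hand=[1, 1])

```text
time_s: 12.93
tcp_pos: [578.5, -42.4, 161.8]
eef_rot: [0.783, 0.622, -0.001, -0.0]
ft_force: [-2.2, -3.4, -6.7]
grip_width: 11.2
grasp_force: 40.8
```

```bash
python3 st.py
```

```text
12.9333 [578.517 -42.381 161.813] psi 76.91648593249859 F [-2.233 -3.405 -6.675] T [-0.286  0.241  0.155] 11.193535073838532 40.81283926963806 q [-0.176  0.517  1.548 -0.     1.078  0.053]
```

>>> apply_moves(rotation=[[0, 0, 0], [0, 0, 0], [0, 0, 0], [0, 0, 2.2], [0, 0, 2.2], [0, 0, 2.2], [0, 0, 2.2], [0, 0, 2.2], [0, 0, 2.2], [0, 0, 0], [0, 0, 0], [0, 0, 0], [0, 0, 0], [0, 0, 0], [0, 0, 0]], offset=[[0, 0, 0], [0, 0, 0], [0, 0, 3.2], [0, 3.1, 0.8], [0.1, 3.1, 0], [0.1, 3.1, 0], [0.1, 3.1, 0], [0.1, 3.1, 0], [0, 3.3, 0], [0, 0, 0], [0, 0, -2], [0, 0, -2], [0, 0, 0], [0, 0, 0], [0, 0, 0]], hand=[0.5, 0.5, 0.5, 0.5, 0.5, 0.5, 0.5, 0.5, 0.5, 0.5, 0.5, 0.5, 1, 1, 1])

```text
time_s: 14.18
tcp_pos: [582.6, 145.4, 163.1]
eef_rot: [0.706, 0.709, -0.0, -0.0]
ft_force: [0.1, 1.5, -3.6]
grip_width: 11.4
grasp_force: 40.7
```

```bash
python3 st.py
```

```text
14.1833 [582.625 145.449 163.086] psi 90.25776430605747 F [ 0.061  1.53  -3.648] T [ 0.249 -0.752  0.046] 11.423743596101707 40.659804940223694 q [0.145 0.541 1.495 0.    1.107 0.14 ]
```

>>> apply_moves(rotation=[[0, 0, -3], [0, 0, -3], [0, 0, -3], [0, 0, -3]], offset=[[0, 0, 0], [0, 0, 0], [0, 0, 0], [0, 0, 0]], hand=[1, 1, 1, 1])

```text
time_s: 14.52
tcp_pos: [582.6, 145.4, 163.1]
eef_rot: [0.777, 0.63, -0.0, -0.0]
ft_force: [-4.5, 1.4, -6.2]
grip_width: 11.2
grasp_force: 40.5
```

```bash
python3 st.py
```

```text
14.5167 [582.572 145.443 163.064] psi 78.11172320552289 F [-4.533  1.418 -6.233] T [0.131 0.559 0.17 ] 11.241559435368046 40.479068756103516 q [0.145 0.541 1.496 0.    1.106 0.352]
```

>>> apply_moves(rotation=[[0, 0, -3], [0, 0, -3]], offset=[[0, 0, 0], [0, 0, 0]], hand=[1, 1])

```text
time_s: 14.68
tcp_pos: [582.5, 145.4, 163.1]
eef_rot: [0.808, 0.589, -0.0, -0.0]
ft_force: [-5.7, 0.7, -6.2]
grip_width: 11.5
grasp_force: 40.5
```

```bash
python3 st.py
```

```text
14.6833 [582.513 145.429 163.069] psi 72.10650544062348 F [-5.658  0.693 -6.194] T [0.142 0.59  0.174] 11.491120104913069 40.526209473609924 q [0.145 0.541 1.496 0.    1.106 0.457]
```

>>> apply_moves(rotation=[[0, 0, -3], [0, 0, -3]], offset=[[0, 0, 0], [0, 0, 0]], hand=[1, 1])

```text
time_s: 14.85
tcp_pos: [582.5, 145.4, 163.1]
eef_rot: [0.838, 0.545, -0.0, -0.0]
ft_force: [-5.6, 2.2, -5.0]
grip_width: 11.4
grasp_force: 40.6
```

```bash
python3 st.py
```

```text
14.85 [582.472 145.433 163.061] psi 66.10777084806256 F [-5.609  2.211 -5.006] T [0.099 0.721 0.158] 11.393909881521191 40.57158887386322 q [0.145 0.541 1.496 0.    1.106 0.562]
```

>>> apply_moves(rotation=[[0, 0, -3], [0, 0, -3]], offset=[[0, 0, 0], [0, 0, 0]], hand=[1, 1])

```text
time_s: 15.02
tcp_pos: [582.4, 145.5, 163.1]
eef_rot: [0.866, 0.501, -0.0, -0.0]
ft_force: [-5.8, 1.4, -5.6]
grip_width: 10.9
grasp_force: 40.6
```

```bash
python3 st.py
```

```text
15.0167 [582.416 145.45  163.095] psi 60.110607774235056 F [-5.838  1.416 -5.625] T [0.079 0.759 0.175] 10.881797739418941 40.64115107059479 q [0.145 0.541 1.496 0.    1.106 0.667]
```

>>> apply_moves(rotation=[[0, 0, -3], [0, 0, -3]], offset=[[0, 0, 0], [0, 0, 0]], hand=[1, 1])

```text
time_s: 15.18
tcp_pos: [582.4, 145.5, 163.1]
eef_rot: [0.891, 0.455, -0.001, -0.0]
ft_force: [-6.6, 1.5, -4.4]
grip_width: 11.0
grasp_force: 40.7
```

```bash
python3 st.py
```

```text
15.1833 [582.365 145.468 163.077] psi 54.11237664115568 F [-6.606  1.454 -4.424] T [0.12  0.873 0.198] 11.023323817465688 40.69412648677826 q [0.145 0.541 1.496 0.    1.106 0.771]
```

>>> apply_moves(rotation=[[0, 0, -3], [0, 0, -3]], offset=[[0, 0, 0], [0, 0, 0]], hand=[1, 1])

```text
time_s: 15.35
tcp_pos: [582.3, 145.5, 163.1]
eef_rot: [0.913, 0.408, -0.001, -0.0]
ft_force: [-7.1, 2.4, -3.6]
grip_width: 11.2
grasp_force: 40.7
```

```bash
python3 st.py
```

```text
15.35 [582.305 145.514 163.091] psi 48.11352594593867 F [-7.123  2.411 -3.616] T [0.18  0.927 0.227] 11.229359465721362 40.74487566947937 q [0.145 0.541 1.496 0.    1.107 0.876]
```

>>> apply_moves(rotation=[[0, 0, 0], [0, 0, 0], [0, 0, 0], [0, 0, 3.8], [0, 0, 5], [0, 0, 5], [0, 0, 5], [0, 0, 5], [0, 0, 5], [0, 0, 0], [0, 0, 0], [0, 0, 0], [0, 0, 0], [0, 0, 0], [0, 0, 0]], offset=[[0, 0, 0], [0, 0, 0], [0, 0, 3.2], [0, -3.1, 0.8], [-0.1, -3.1, 0], [-0.1, -3.1, 0], [-0.1, -3.1, 0], [-0.1, -3.1, 0], [0, -3.3, 0], [0, 0, 0], [0, 0, -2], [0, 0, -2.1], [0, 0, 0], [0, 0, 0], [0, 0, 0]], hand=[0.5, 0.5, 0.5, 0.5, 0.5, 0.5, 0.5, 0.5, 0.5, 0.5, 0.5, 0.5, 1, 1, 1])

```text
time_s: 16.6
tcp_pos: [578.6, -42.2, 162.4]
eef_rot: [0.782, 0.623, -0.0, -0.0]
ft_force: [0.0, -2.1, 1.0]
grip_width: 11.5
grasp_force: 40.6
```

```bash
python3 st.py
```

```text
16.6 [578.587 -42.205 162.366] psi 77.07299365899385 F [ 0.044 -2.12   1.001] T [-0.341 -0.671 -0.157] 11.521460040233066 40.607702136039734 q [-0.176  0.517  1.548 -0.     1.079  0.05 ]
```

>>> apply_moves(rotation=[[0, 0, -3], [0, 0, -3], [0, 0, -3]], offset=[[0, 0, 0], [0, 0, 0], [0, 0, 0]], hand=[1, 1, 1])

```text
time_s: 16.85
tcp_pos: [578.9, -42.3, 162.4]
eef_rot: [0.829, 0.559, -0.0, 0.0]
ft_force: [-4.4, -1.2, -5.8]
grip_width: 11.1
grasp_force: 39.8
```

```bash
python3 st.py
```

```text
16.85 [578.909 -42.323 162.41 ] psi 67.9465498197689 F [-4.369 -1.234 -5.84 ] T [-0.211  0.358  0.247] 11.121698846277827 39.839104413986206 q [-0.176  0.516  1.548 -0.     1.078  0.209]
```

>>> apply_moves(rotation=[[0, 0, 5], [0, 0, 5], [0, 0, 5], [0, 0, 5]], offset=[[-0.05, 0, 0], [0, 0, 0], [0, 0, 0], [0, 0, 0]], hand=[1, 1, 1, 1])

```text
time_s: 17.18
tcp_pos: [578.3, -42.2, 162.4]
eef_rot: [0.717, 0.697, -0.0, -0.0]
ft_force: [-4.6, 0.4, -4.8]
grip_width: 11.1
grasp_force: 40.1
```

```bash
python3 st.py
```

```text
17.1833 [578.345 -42.199 162.371] psi 88.31387937562798 F [-4.556  0.406 -4.835] T [ 0.109  0.594 -0.167] 11.148121781710438 40.128602385520935 q [-0.176  0.516  1.549 -0.     1.077 -0.146]
```

>>> apply_moves(rotation=[[0, 0, 5], [0, 0, 5], [0, 0, 3]], offset=[[0, 0, 0], [0, 0, 0], [0, 0, 0]], hand=[1, 1, 1])

```text
time_s: 17.43
tcp_pos: [578.0, -42.2, 162.4]
eef_rot: [0.634, 0.774, -0.0, -0.0]
ft_force: [-6.9, -0.1, -2.7]
grip_width: 11.4
grasp_force: 40.4
```

```bash
python3 st.py
```

```text
17.4333 [577.991 -42.187 162.374] psi 101.35505669836058 F [-6.874 -0.145 -2.7  ] T [ 0.075  0.864 -0.206] 11.421652727503318 40.36949694156647 q [-0.176  0.516  1.549 -0.     1.078 -0.374]
```

>>> apply_moves(rotation=[[0, 0, -3], [0, 0, -3], [0, 0, -3]], offset=[[0, 0, 0], [0, 0, 0], [0, 0, 0]], hand=[1, 1, 1])

```text
time_s: 17.68
tcp_pos: [578.2, -42.2, 162.4]
eef_rot: [0.695, 0.719, -0.0, -0.0]
ft_force: [-3.8, -0.1, -5.2]
grip_width: 11.5
grasp_force: 40.0
```

```bash
python3 st.py
```

```text
17.6833 [578.222 -42.186 162.375] psi 91.94021877506745 F [-3.775 -0.092 -5.175] T [0.076 0.523 0.151] 11.488521375876608 39.99131262302399 q [-0.176  0.516  1.549 -0.     1.077 -0.21 ]
```

>>> apply_moves(rotation=[[0, 0, -3]], offset=[[0, 0, 0]], hand=[1])

```text
time_s: 17.77
tcp_pos: [578.3, -42.2, 162.4]
eef_rot: [0.714, 0.701, -0.0, -0.0]
ft_force: [-3.8, 0.2, -5.4]
grip_width: 11.5
grasp_force: 39.9
```

```bash
python3 st.py
```

```text
17.7667 [578.336 -42.196 162.428] psi 88.93546970042411 F [-3.798  0.21  -5.378] T [0.076 0.402 0.142] 11.510336470695453 39.92978274822235 q [-0.176  0.516  1.549 -0.     1.077 -0.157]
```

>>> apply_moves(rotation=[[0, 0, -3]], offset=[[0, 0, 0]], hand=[1])

```text
time_s: 17.85
tcp_pos: [578.4, -42.2, 162.4]
eef_rot: [0.732, 0.682, -0.0, -0.0]
ft_force: [-4.2, 0.7, -6.0]
grip_width: 10.8
grasp_force: 39.9
```

```bash
python3 st.py
```

```text
17.85 [578.378 -42.178 162.396] psi 85.94065999498167 F [-4.248  0.677 -5.96 ] T [0.038 0.363 0.109] 10.820086841917306 39.87003743648529 q [-0.176  0.516  1.549 -0.     1.077 -0.105]
```

>>> apply_moves(rotation=[[0, 0, -3]], offset=[[0, 0, 0]], hand=[1])

```text
time_s: 17.93
tcp_pos: [578.5, -42.2, 162.4]
eef_rot: [0.749, 0.662, -0.0, 0.0]
ft_force: [-1.8, 0.1, -6.2]
grip_width: 11.1
grasp_force: 39.8
```

```bash
python3 st.py
```

```text
17.9333 [578.488 -42.236 162.421] psi 82.9397567268059 F [-1.817  0.073 -6.226] T [0.03  0.242 0.203] 11.125991473449306 39.811638593673706 q [-0.176  0.516  1.549 -0.     1.077 -0.052]
```

>>> apply_moves(rotation=[[0, 0, -3]], offset=[[0, 0, 0]], hand=[1])

```text
time_s: 18.02
tcp_pos: [578.6, -42.2, 162.4]
eef_rot: [0.766, 0.642, 0.0, 0.0]
ft_force: [-2.1, 0.7, -6.3]
grip_width: 11.3
grasp_force: 39.8
```

```bash
python3 st.py
```

```text
18.0167 [578.558 -42.222 162.414] psi 79.93970411434096 F [-2.094  0.723 -6.263] T [-0.09   0.236  0.225] 11.340276915749552 39.75407838821411 q [-0.176  0.516  1.549 -0.     1.077 -0.   ]
```

>>> apply_moves(rotation=[[0, 0, -3]], offset=[[0, 0, 0]], hand=[1])

```text
time_s: 18.1
tcp_pos: [578.6, -42.2, 162.4]
eef_rot: [0.783, 0.622, 0.0, 0.0]
ft_force: [-1.8, 0.0, -6.7]
grip_width: 11.5
grasp_force: 39.7
```

```bash
python3 st.py
```

```text
18.1 [578.631 -42.23  162.395] psi 76.94261270271379 F [-1.822  0.015 -6.688] T [-0.015  0.113  0.203] 11.469979660528463 39.697898626327515 q [-0.176  0.516  1.549 -0.     1.077  0.052]
```

>>> apply_moves(rotation=[[0, 0, 0], [0, 0, 0], [0, 0, 0], [0, 0, 0], [0, 0, 0], [0, 0, 0], [0, 0, 0], [0, 0, 0], [0, 0, 0], [0, 0, 0], [0, 0, 0]], offset=[[0, 0, 0], [0, 0, 0], [0, 0, 3.2], [-1, -2, 1], [-2, -3.5, 0], [-2, -3.5, 0], [-2, -3.5, 0], [-2, -3.5, 0], [-2, -3.5, 0], [-2, -3.5, 0], [-2, -3.5, 0]], hand=[0.5, 0.5, 0.5, 0.5, 0.5, 0.5, 0.5, 0.5, 0.5, 0.5, 0.5])

```text
time_s: 19.02
tcp_pos: [427.9, -309.3, 204.4]
eef_rot: [0.782, 0.624, 0.0, 0.001]
ft_force: [0.9, 0.3, 0.4]
grip_width: 42.7
grasp_force: 0.0
```

Run:
```python
from bar import *
np.set_printoptions(precision=2,suppress=True)
for k in range(2):
  S={c:snap(c,c+f'2{k}') for c in('scene','top')}
  print(barfit(S))
  for c in S: print(c,barfit({c:S[c]}))
L0=fitwing(list(S.values()),(582.5,146.5),-np.radians(180-48));R0=fitwing(list(S.values()),(578,-43),np.radians(77));print(L0,R0,np.degrees(L0[0][2])%180,np.degrees(R0[0][2])%180)
a=cv2.imread('pics/scene20.png')[120:250,190:330];cv2.imwrite('pics/c2.png',cv2.resize(a,(646,600),interpolation=3))
```

```text
scene 0.95 869
top 0.83 873
(array([89.91, 92.47,  0.71,  0.54,  0.05,  0.32]), np.float64(152.60365257896825))
scene 0.95 869
scene (array([88.56, 94.05,  0.54,  0.88]), np.float64(100.41976362895281))
top 0.83 873
top (array([93.19, 94.98,  0.24,  0.49]), np.float64(53.035066056882))
scene 0.72 937
top 0.92 945
(array([87.11, 93.63,  0.47,  1.09, -0.08,  0.28]), np.float64(113.56473463277672))
scene 0.72 937
scene (array([88.02, 93.91,  0.34,  1.36]), np.float64(67.5899096984963))
top 0.92 945
top (array([88.74, 99.45,  0.01,  0.46]), np.float64(43.94252553834951))
(array([583.4 , 147.14,  -2.25]), np.float64(34.020807381776244), [np.float64(245.0), np.float64(158.0)]) (array([579.14, -41.52,   1.34]), np.float64(50.52064590542099), [np.float64(219.0), np.float64(170.0)]) 51.073649726705185 76.89775850564727
```

View pics/c2.png

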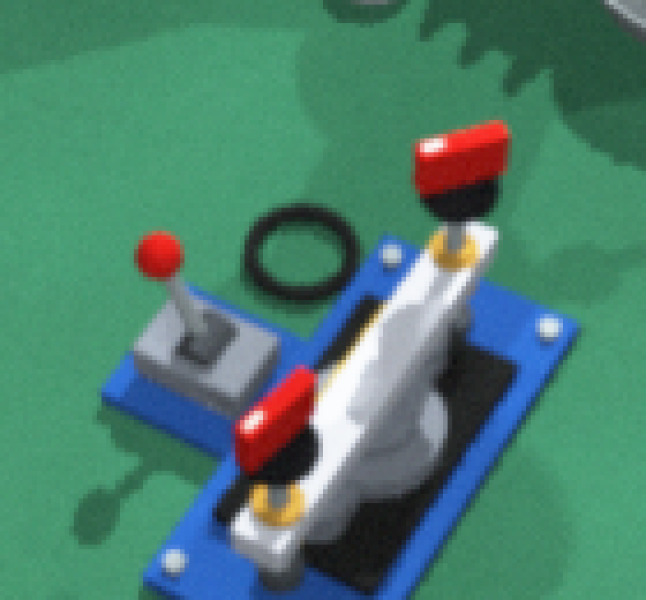

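```bash
cat > gold.py <<'E'
from fit import *
np.set_printoptions(precision=2,suppress=True)
def gold(n=6,L=(582.6,147.2),R=(578.1,-42.8)):
    S=[arm.snapshot('scene') for _ in range(n)]
    im=np.mean([s['img'].astype(float) for s in S],0); s=S[0]
    np.save('avg.npy',im)
    g=np.clip((im[...,0]+im[...,1])/2-im[...,2]-35,0,None); g[(im[...,1]<.45*im[...,0])|(im[...,0]<im[...,1])]=0
    for nm,P in(('L',L),('R',R)):
        c=proj(s,(*P,88)).round().astype(int); w=g[c[1]-9:c[1]+10,c[0]-9:c[0]+10]
        r,cc=np.mgrid[c[1]-9:c[1]+10,c[0]-9:c[0]+10]; m=w>8
        ce=np.array([(cc*w).sum(),(r*w).sum()])/w.sum(); cm=np.array([cc[m].mean(),r[m].mean()])
        out=[]
        for q in(ce,cm):
            zs=np.linspace(60,130,701);d=[abs(proj(s,(*P,z))[1]-q[1]) for z in zs];z=zs[np.argmin(d)];out.append((z,q-proj(s,(*P,z))))
        print(nm,'n',m.sum(),'centroid',ce,cm,out,'rows',r[m].min(),r[m].max())
    return s
E
python3 - <<'E'
from gold import *
s=gold()
im=np.load('avg.npy')[120:250,190:330,::-1].clip(0,255).astype(np.uint8)
cv2.imwrite('pics/c3.png',cv2.resize(im,(646,600),interpolation=2))
b=cv2.resize(np.hstack([im[40:70,80:120],im[92:122,40:80]]),(800,300),interpolation=0);cv2.imwrite('pics/c4.png',b)
print(arm.state()['time_s'])
E
```

```text
L n 58 centroid [288.07 174.21] [287.9 174.4] [(np.float64(81.0), array([0.32, 0.01])), (np.float64(80.2), array([0.16, 0.01]))] rows 170 178
R n 75 centroid [249.81 229.09] [249.73 229.21] [(np.float64(81.7), array([0.11, 0.01])), (np.float64(81.1), array([0.03, 0.  ]))] rows 225 233
19.9167
```

View pics/c4.png

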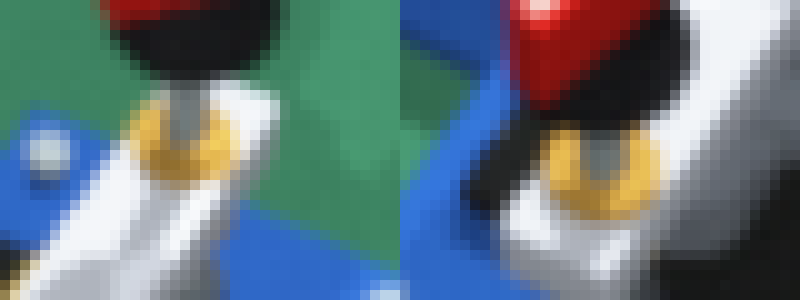

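>>> apply_moves(rotation=[[0, 0, 0], [0, 0, 0], [0, 0, 0], [0, 0, 0], [0, 0, 0], [0, 0, 0], [0, 0, 0], [0, 0, 0], [0, 0, 0], [0, 0, 0], [0, 0, 0]], offset=[[1.65, 2.95, 0], [1.65, 2.95, 0], [1.65, 2.95, 0], [1.65, 2.95, 0], [1.65, 2.95, 0], [1.65, 2.95, 0], [1.65, 2.95, 0], [1.65, 2.95, 0], [1.85, 3.09, 0], [0, 0, 0], [0, 0, 0]], hand=[0.5, 0.5, 0.5, 0.5, 0.5, 0.5, 0.5, 0.5, 0.5, 0.5, 0.5])

```text
time_s: 20.83
tcp_pos: [579.7, -39.0, 203.0]
eef_rot: [0.782, 0.624, -0.0, -0.0]
ft_force: [-0.6, -0.4, 0.8]
grip_width: 42.8
grasp_force: 0.0
```

>>> apply_moves(rotation=[[0, 0, 0], [0, 0, 0], [0, 0, 0], [0, 0, 0], [0, 0, 0], [0, 0, 0], [0, 0, 0]], offset=[[-0.1, -0.3, 0], [0, 0, -2], [0, 0, -2.05], [0, 0, 0], [0, 0, 0], [0, 0, 0], [0, 0, 0]], hand=[0.5, 0.5, 0.5, 1, 1, 1, 1])

```text
time_s: 21.42
tcp_pos: [578.0, -44.5, 163.5]
eef_rot: [0.783, 0.622, -0.0, 0.0]
ft_force: [-2.2, -5.7, -5.5]
grip_width: 11.1
grasp_force: 41.8
```

```bash
python3 st.py
```

```text
21.4167 [577.981 -44.459 163.499] psi 76.99597817014961 F [-2.19  -5.742 -5.457] T [-1.026  0.405 -0.073] 11.148261612523303 41.78863763809204 q [-0.179  0.514  1.549 -0.001  1.079  0.048]
```

>>> apply_moves(rotation=[[0, 0, -2], [0, 0, -2], [0, 0, -1]], offset=[[0, 0, 0], [0, 0, 0], [0, 0, 0]], hand=[1, 1, 1])

```text
time_s: 21.67
tcp_pos: [577.9, -44.4, 163.5]
eef_rot: [0.809, 0.587, -0.0, 0.001]
ft_force: [-2.6, -6.7, -4.7]
grip_width: 10.8
grasp_force: 41.9
```

```bash
python3 st.py
```

```text
21.6667 [577.939 -44.441 163.53 ] psi 71.9097439270478 F [-2.61  -6.719 -4.688] T [-1.152  0.446  0.166] 10.809868673883603 41.8656724691391 q [-0.179  0.514  1.549 -0.001  1.079  0.137]
```

>>> apply_moves(rotation=[[0, 0, 0], [0, 0, 0], [0, 0, 0], [0, 0, -4], [0, 0, -4], [0, 0, -4], [0, 0, -4], [0, 0, -4], [0, 0, -3.8], [0, 0, 0], [0, 0, 0], [0, 0, 0], [0, 0, 0], [0, 0, 0], [0, 0, 0]], offset=[[0, 0, 0], [0, 0, 0], [0, 0, 3.2], [0, 3.1, 0.8], [0.1, 3.1, 0], [0.1, 3.1, 0], [0.1, 3.1, 0], [0.1, 3.1, 0], [0, 3.5, 0], [0, 0, 0], [0, 0, -2], [0, 0, -2], [0, 0, 0], [0, 0, 0], [0, 0, 0]], hand=[0.5, 0.5, 0.5, 0.5, 0.5, 0.5, 0.5, 0.5, 0.5, 0.5, 0.5, 0.5, 1, 1, 1])

```text
time_s: 22.92
tcp_pos: [582.6, 146.3, 163.9]
eef_rot: [0.913, 0.409, 0.0, 0.0]
ft_force: [0.6, 1.0, -12.1]
grip_width: 11.2
grasp_force: 40.9
```

```bash
python3 st.py
```

```text
22.9167 [582.63  146.271 163.895] psi 48.23998536514569 F [  0.567   1.037 -12.116] T [0.108 0.269 0.017] 11.23822701978318 40.87768793106079 q [ 0.147  0.539  1.496 -0.     1.106  0.876]
```

>>> apply_moves(rotation=[[0, 0, 3], [0, 0, 3], [0, 0, 3], [0, 0, -3], [0, 0, -3], [0, 0, -2]], offset=[[0, 0, 0], [0, 0, 0], [0, 0, 0], [0, 0, 0], [0, 0, 0], [0, 0, 0]], hand=[1, 1, 1, 1, 1, 1])

```text
time_s: 23.42
tcp_pos: [582.6, 146.2, 163.9]
eef_rot: [0.91, 0.415, 0.001, 0.0]
ft_force: [2.7, -1.4, -7.2]
grip_width: 11.3
grasp_force: 41.6
```

```bash
python3 st.py
```

```text
23.4167 [582.646 146.228 163.861] psi 49.05994417110777 F [ 2.681 -1.372 -7.245] T [-0.08  -0.164  0.179] 11.281127404517038 41.63164973258972 q [ 0.147  0.539  1.496 -0.     1.105  0.861]
```

>>> apply_moves(rotation=[[0, 0, -2]], offset=[[0, 0, 0]], hand=[1])

```text
time_s: 23.5
tcp_pos: [582.6, 146.3, 163.9]
eef_rot: [0.917, 0.4, 0.001, 0.0]
ft_force: [0.1, -0.0, -6.9]
grip_width: 11.7
grasp_force: 41.6
```

```bash
python3 st.py
```

```text
23.5 [582.637 146.257 163.863] psi 47.11960278679569 F [ 0.115 -0.032 -6.877] T [-0.009 -0.088  0.219] 11.678266588779453 41.633652448654175 q [ 0.147  0.539  1.496 -0.     1.105  0.895]
```

>>> apply_moves(rotation=[[0, 0, -2]], offset=[[0, 0, 0]], hand=[1])

```text
time_s: 23.58
tcp_pos: [582.6, 146.2, 163.8]
eef_rot: [0.923, 0.384, 0.001, 0.0]
ft_force: [2.3, -0.5, -7.7]
grip_width: 11.0
grasp_force: 41.6
```

```bash
python3 st.py
```

```text
23.5833 [582.604 146.236 163.832] psi 45.13047458910405 F [ 2.302 -0.519 -7.701] T [-0.037 -0.228  0.229] 10.963873641114326 41.63498818874359 q [ 0.147  0.539  1.496 -0.     1.105  0.93 ]
```

>>> apply_moves(rotation=[[0, 0, -2], [0, 0, -1], [0, 0, 0], [0, 0, 0], [0, 0, 0], [0, 0, -4], [0, 0, -5], [0, 0, -5], [0, 0, -5], [0, 0, -5], [0, 0, -5], [0, 0, -5], [0, 0, -5], [0, 0, -3], [0, 0, 0]], offset=[[0, 0, 0], [0, 0, 0], [0, 0, 0], [0, 0, 0], [0, 0, 3.2], [0, 0, 1], [-2.4, -1.3, 0], [-2.4, -1.3, 0], [-2.4, -1.3, 0], [-2.4, -1.3, 0], [-2.4, -1.3, 0], [-2.4, -1.3, 0], [-2.4, -1.3, 0], [-0.4, 0, 0], [0, 0, 0]], hand=[1, 1, 0.5, 0.5, 0.5, 0.5, 0.5, 0.7, 1, 1, 1, 1, 1, 1, 1])

```text
time_s: 24.83
tcp_pos: [408.9, 55.0, 205.4]
eef_rot: [1.0, 0.001, 0.0, -0.0]
ft_force: [1.1, 0.8, 0.2]
grip_width: -0.1
grasp_force: 0.0
```

```bash
python3 st.py
python3 - <<'E'
from fit import *
S=[snap('scene','scene3'),snap('top','top3')]
for s in S:
  n,l,stt,ce=cv2.connectedComponentsWithStats(redmask(s))
  print([(ce[i].round(1),stt[i,4]) for i in range(1,n) if 8<stt[i,4]<250])
E
```

```text
24.8333 [408.938  55.016 205.413] psi 0.05819904605937587 F [1.06  0.828 0.247] T [0.039 0.05  0.027] -0.09254113748682273 0.0 q [-0.011  0.244  1.883  0.     1.014  1.558]
[(array([290. , 154.1]), np.int32(217)), (array([224.1, 174.8]), np.int32(73)), (array([249.8, 210.7]), np.int32(199))]
[(array([215.7, 222.7]), np.int32(117)), (array([296.7, 230.4]), np.int32(145))]
```

>>> apply_moves(rotation=[[0, 0, 0], [0, 0, 0], [0, 0, 0], [0, 0, 0], [0, 0, 0], [0, 0, 0], [0, 0, 0], [0, 0, 0], [0, 0, 0], [0, 0, 0], [0, 0, 0], [0, 0, 0], [0, 0, 0]], offset=[[0, 0, -3], [0, 0, -3], [0, 0, -3], [0, 0, -2.2], [0, 0, 0], [1.0, 0, 0], [1.0, 0, 0], [1.0, 0, 0], [1.0, 0, 0], [1.0, 0, 0], [1.0, 0, 0], [1.0, 0, 0], [0, 0, 0]], hand=[1, 1, 1, 1, 1, 1, 1, 1, 1, 1, 1, 1, 1])

```text
time_s: 26.02
tcp_pos: [482.7, 55.4, 93.0]
eef_rot: [1.0, 0.002, 0.001, 0.0]
ft_force: [-0.8, 0.1, 0.8]
grip_width: 0.0
grasp_force: 0.0
```

>>> apply_moves(rotation=[[0, 0, 0], [0, 0, 0], [0, 0, 0], [0, 0, 0], [0, 0, 0], [0, 0, 0], [0, 0, 0], [0, 0, 0], [0, 0, 0], [0, 0, 0], [0, 0, 0]], offset=[[-2, 0, 0], [-2, 0, 0], [-2, 0, 3], [0, 0, 3.5], [0, 0, 3.5], [0, -3.5, 0], [0, -3.5, 0], [0, -3.5, 0], [0, -3.5, 0], [0, -3.5, 0], [0, -3.5, 0]], hand=[1, 1, 1, 1, 1, 1, 1, 1, 1, 1, 1])

```text
time_s: 26.93
tcp_pos: [419.7, -156.3, 192.9]
eef_rot: [1.0, 0.002, 0.0, 0.0]
ft_force: [-0.3, 1.0, -0.1]
grip_width: 0.1
grasp_force: 0.0
```

```bash
python3 - <<'E'
from gold import *
S=[snap('scene','scene4'),snap('top','top4')]
P=[]
for s in S:
  n,l,stt,ce=cv2.connectedComponentsWithStats(redmask(s))
  o=[(ce[i],stt[i,4]) for i in range(1,n) if 30<stt[i,4]<250];print(o)
gold(8)
a=cv2.imread('pics/scene4.png')[120:250,190:330];cv2.imwrite('pics/c5.png',cv2.resize(a,(646,600),interpolation=3))
E
python3 st.py
```

```text
[(array([289.99, 154.14]), np.int32(216)), (array([244.41, 184.59]), np.int32(80)), (array([249.71, 210.67]), np.int32(202))]
[(array([215.56, 222.65]), np.int32(115)), (array([296.72, 230.48]), np.int32(146)), (array([255.04, 261.91]), np.int32(70))]
L n 58 centroid [288.01 174.2 ] [287.9 174.4] [(np.float64(81.0), array([ 0.26, -0.  ])), (np.float64(80.2), array([0.16, 0.01]))] rows 170 178
R n 74 centroid [249.65 229.26] [249.59 229.34] [(np.float64(80.9), array([-0.06,  0.01])), (np.float64(80.5), array([-0.11, -0.  ]))] rows 225 233
27.4333 [ 420.131 -153.723  192.813] psi 0.3115783518994944 F [ 0.183 -0.501 -0.563] T [-0.006 -0.005 -0.001] 0.31444992848202413 0.0 q [-0.484  0.309  1.825  0.     1.007  1.081]
```

View pics/c5.png

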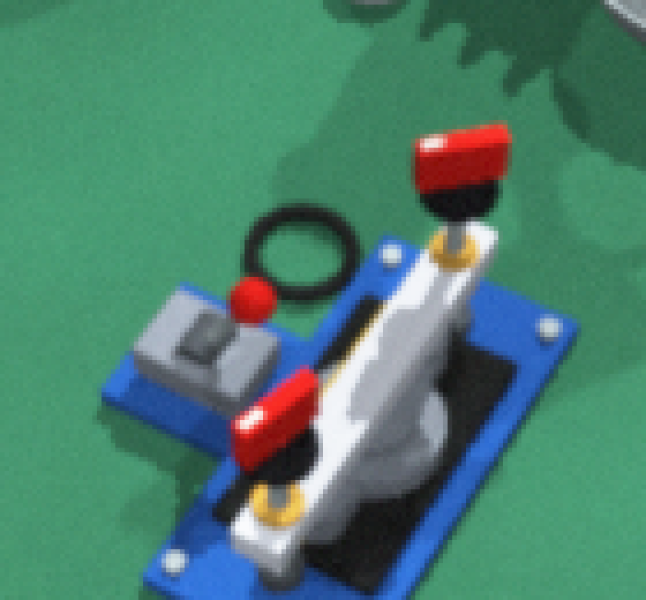

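Run:
```python
from gold import *
s1,s2=snap('scene'),snap('top')
ball=tri([(s1,(244.41,184.59)),(s2,(255.04,261.91))]);print(ball,'lean',np.arctan2(ball[0]-475.3,ball[2]-34))
for k in('20','21','4'):
  a,b=dict(s1),dict(s2)
  a['img']=cv2.imread(f'pics/scene{k}.png')[:,:,::-1].copy();b['img']=cv2.imread(f'pics/top{k}.png')[:,:,::-1].copy()
  for X in([a,b],[a],[b]):
    print(k,[np.degrees(fitwing(X,p,np.radians(y))[0][2])%180 for p,y in(((582.5,146.8),47),((578.3,-42.5),75))])
```

```text
[508.29  54.73  97.95] lean 0.4762523904237501
20 [np.float64(50.49963895199294), np.float64(76.0080646771668)]
20 [np.float64(53.27741316573452), np.float64(81.53699922448924)]
20 [np.float64(49.17408059361978), np.float64(72.39565422791979)]
21 [np.float64(50.65476532369507), np.float64(75.46073681141992)]
21 [np.float64(52.965691077220534), np.float64(81.53699922448924)]
21 [np.float64(50.49307869346045), np.float64(71.66301230862739)]
4 [np.float64(45.47640010992662), np.float64(70.59884577673988)]
4 [np.float64(45.36147536988774), np.float64(73.2225447408629)]
4 [np.float64(44.74903983490486), np.float64(68.26197023532168)]
```

```bash
python3 -c "
from cell import arm
print(arm.close_job())"
```

```text
the job is handed in; nothing more can be done
None
```

I handed the job in after about 28 s on the robot's clock. By my estimates both feet press with roughly 12 N each (within about 3 N), the bar is square to about 0.5 mm between the screws, and the valve is open at about 0.98 rad. The forces are inferred from noisy knob torque and the bar height in the pictures, and the hand-in call returned no verdict.

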